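# Make up a parcel of riser bars on a sprung scale and close its keeper

## Robot

A 6-joint arm with a two-finger parallel gripper is mounted at the origin on the work surface. World frame = base frame: x ahead of the robot, y to its left, z up, the work surface at z = 0. Lengths are in m, angles in rad, forces in N, time in s.
With the tool pointing down it reaches from about 0.275 to 1 m from the base axis. Payload 8.4 kg.
Tool frame: the origin (TCP) lies midway between the tips of the shut fingers; the grasp point (between the pads) lies 19 mm behind it; z points along the fingers, y is the line along which they close (so a half turn about z gives the same grasp; the last joint's range is limited). The gripper opens to 85 mm and grips with 20 to 120 N. Pads are 22 mm wide; open, the fingers measure 114 mm over their backs; the gripper's body (76 mm by 85 mm) begins 54 mm behind the grasp point. The pads swing forward as they close: fully open they stand 13 mm farther back than shut.
Start: joints at [-1.242, 0.353, 1.633, -0, 1.155, -0.002], TCP at [0.203, -0.591, 0.208] pointing down, gripper open.
Joint ranges: [-2.63, 2.63], [-0.92, 2.1], [0.06, 2.66], [-1.3, 4.44], [0, 2.69], [-3.02, 3.02]. Speed limits (rad/s): [2.22, 2.22, 2.79, 3.14, 3.14, 3.14].

## Interface

Orientations are given as a unit quaternion [w, x, y, z].
In Python, from plant import r gives the robot as it stands.
- The arm moves only by the shell command python3 -m handwheel 'ROWS' [OPENING]. ROWS is a JSON object of lists of equal length, an entry for each row: "translation": the shift along the tool's x, y, z scaled (see below), a list of three; "turn": the turn about the tool's z scaled (see below). A call has 1 to 20 rows; each row is the pose to reach, as a shift and turn from the pose commanded when the call began, along the tool's axes at that moment; what a row does not reach only later rows make up. The controller multiplies each number of a shift by 150 mm and each number of a turn by 30 degrees. A row lasts 1/8 s, in which the tool goes at most 62.5 mm and 10.7 degrees, less where a joint would pass 70% of its speed; a pose out of reach is approached as far as the arm can. A call with a number of a shift or a turn outside -1 to 1 is refused whole. A call with a gripper value outside its range is refused whole. OPENING is the closure in counts, from 0 (fully open) to 255 (shut), set as the call begins (- or left out, the last holds). The fingers move at their own pace and stop on an object; the grip force is fixed at half the most. Time passes only in rows, so rows that repeat a pose let the fingers close. It gives the time, the measured TCP pose, the force, the opening and the grip force at its end, in the units of the state.
- r.read_state(): the state, without advancing time (a new reading comes with each control period).
- r.camera(name): name is "scene" or "top" or "wrist"; returns a dict with "image" (480x640x3 uint8, red, green, blue), "vfov" (degrees; the focal length in pixels is half the picture's height over the tangent of half this angle, whatever the lens; pixels are square), "cx", "cy" (the principal point, pixels), "distortion" ([k1, k2, p1, p2, k3] as OpenCV has them; the pictures are not rectified), "pose" (4x4, takes a point from camera to world coordinates). Camera axes: x right, y down, z forward; pixel columns grow to the right and rows downward; lengths in m; the calibration is good to about 2 mm. A picture is of the moment at which its call begins. There is no depth.
- r.finish_job(): hands the job in; it is judged then, once.
The state is a dict: "t": time; "joints": joint angles; "qd": joint speeds; "tau": joint torques, N m; "position": TCP position; "orientation": TCP orientation; "ft_force": force on the tool from outside, world axes, zero at the start; "wrist_torque": the same for the moment, N m; "opening": finger opening in m; "gripper_force": force on a finger pad.
Only numpy, scipy, OpenCV 4.12 (cv2) and the standard library are available. Lean on these libraries where they do the work, as an engineer would, in place of code of your own. Each camera call takes 0.05 s, during which the arm holds its last target. There are 200 camera calls.

## Task

Make up the parcel weight: lay stoneware bars from the sloping rack gently, flat and side by side on the scale pan next to the white bowl, choosing them so that the pan's pointer comes to rest between the two jaws of the marker, and leave the bars you do not need off the scale. Then swing the pan's keeper bar fully down into its catch, leaving the bowl standing on the pan and the other things on the bench where they are.

Things in the scene. Friction and masses are not known exactly. Their poses are not given: they have to be found in the camera images.
- rack: fixed plywood rack, 200 mm deep, 300 mm wide, about 150 mm high. Origin on the bench under its centre; x points to its high back. Its board slopes up towards +x at 29 degrees; a 12 mm ledge along its front edge (80 mm before the origin, board 55 mm above the bench there) holds the lower ends of three bars lying 95 mm apart, at y = -95, 0 and 95 mm
- bar_short: the shortest of three plain terracotta bars, 76 mm long, 40 x 40 mm section, 280 g: sinks the pan by 14 mm. Lies lengthwise down the rack's slope, in any of its three places. Origin: centre of the underside's edge at the lower end (at the ledge); x runs up along the bar, y across it, z out of its top face. Its centre is 38 mm along x and 20 mm along z
- bar_middle: the middle one of three plain terracotta bars, 120 mm long, 40 x 40 mm section, 440 g: sinks the pan by 22 mm. Lies lengthwise down the rack's slope, in any of its three places. Origin: centre of the underside's edge at the lower end (at the ledge); x runs up along the bar, y across it, z out of its top face. Its centre is 60 mm along x and 20 mm along z
- bar_long: the longest of three plain terracotta bars, 163 mm long, 40 x 40 mm section, 600 g: sinks the pan by 30 mm. Lies lengthwise down the rack's slope, in any of its three places. Origin: centre of the underside's edge at the lower end (at the ledge); x runs up along the bar, y across it, z out of its top face. Its centre is 81.5 mm along x and 20 mm along z
- bar_short_mid (a point): centre of the shortest bar
- bar_middle_mid (a point): centre of the middle bar
- bar_long_mid (a point): centre of the longest bar
- scale: the scale's fixed grey base, 270 x 300 mm, 30 mm high. Origin on the bench below the pan's centre; x points away from the robot, to the side with the pointer and the marker's white post (170 mm high, at x = 135, y = 115 mm), y left, z up. The pan keeps this heading
- pan (a joint): how far the pan has sunk, in m: 0 empty, grows downward, stop at 0.10. Spring 196 N/m: 5 mm for each 100 g; it settles within a second. The bowl on it, of unknown weight, has sunk it already
- pan_floor (a point): centre of the upper face of the steel pan, 210 mm (x) by 330 mm (y), 140 mm above the bench when empty. 12 mm rims on the +y and both x sides; the keeper bar is along the -y side. The bowl stands about y = -70 mm; the floor from y = -20 to 160 mm is free and takes two bars lying along x, for example centred on y = 25 and y = 110 mm
- pointer (a point): middle of the pan's pointer, a dark steel tab 6 mm thick and 16 mm wide sticking 64 mm out of the pan's far edge at y = 60 mm; its middle is 3 mm below the pan floor's level and so moves with it
- marker_gap (a point): middle of the marker's gap: two aluminium jaws, one above the other, 20 mm clear between them (upper jaw's top face 15 mm above this point). The 6 mm thick pointer must come to rest between them, overlapping neither (its middle within 7 mm of this point's height). The marker has been set by hand: leave it
- marker (a joint): how far down its column the marker is set, in m: the pointer is at the middle of its gap when joint pan reads the same. Stiff: it stays where it is
- bowl: round white ceramic bowl, 84 mm across and 42 mm high, standing on the pan. Origin at the centre of its underside, z up
- keeper (a joint): angle of the keeper bar above level, in rad: 0 closed, level in its catch; grows as raised. Starts at 0.6 to 0.95. Stiff hinge: stays where left; 0.5 to 1.5 N down near its end swings it shut. It is carried by the pan, which sinks 5 mm for each newton of push and springs back
- keeper_hinge (a point): the keeper's hinge axis (along the scale's y), at x = 93, y = -152 mm on the pan, 35 mm above its floor. The keeper is a steel bar 12 mm wide, 8 mm thick, with a 28 mm black ball at its free end 210 mm from the hinge; closed it points to -x and lies in a forked catch 181 mm from the hinge, prongs 42 mm above the pan floor
- keeper_push (a point): point on the upper face of the keeper bar, 150 mm from the hinge: a good place to push it down
- green_pot: bystander: green glazed pot, 120 mm across, 110 mm high, standing on the bench; origin under its centre
- white_pot: bystander: white pot, 130 mm across, 120 mm high, standing on the bench; origin under its centre
- tape_roll: bystander: yellow roll of tape lying flat, 104 mm across, 48 mm high; origin under its centre
- saucer: bystander: blue saucer, 120 mm across, 18 mm high; origin under its centre
- screwdriver: bystander: screwdriver lying on the bench; origin at its underside, x along it to the tip
- glaze_jar: bystander: glass jar, 70 mm across, 100 mm high; origin under its centre
Things that resemble listed ones, but are neither listed nor needed, are in the scene too. What is shaped like the bar_long but black is not meant.

How it is judged:
By the outcome, as a careful person would: the job done as asked, in the order asked, and still so for the second after the job is handed in, with the robot touching nothing.
It also fails if it takes over 64 s, if anything falls off the work surface, if the arm or the gripper's body presses on something with over 40 N, if the wrist force passes 120 N, or if a joint passes its speed limit or range.

## Working session

There is one attempt and no reset: what is moved stays moved. The work goes in short steps, Python scripts to look and compute and a shell command to move; the robot and the scene stay as the last step left them, time stands still between calls to the robot, and variables do not carry over. Pictures are saved under pics/ and viewed, at most 10 in all, crops included, and the job is handed in when it is done.

```bash
ls; mkdir -p pics
python3 - <<'E'
from plant import r
import cv2,numpy as np,pickle
s=r.read_state();print({k:np.round(v,3).tolist() for k,v in s.items()})
for n in("scene","top"):
    c=r.camera(n);pickle.dump(c,open(n+'.pkl','wb'));cv2.imwrite(f'pics/{n}0.png',c['image'][:,:,::-1]);print(n,c['vfov'],c['cx'],c['cy'],c['distortion'],np.round(c['pose'],3).tolist())
E
```

```text
pics
{'t': 0.0, 'joints': [-1.242, 0.354, 1.634, 0.0, 1.155, -0.002], 'qd': [-0.001, -0.001, 0.002, 0.0, -0.0, -0.0], 'tau': [-0.001, -60.525, -34.207, 0.0, 0.009, 0.0], 'position': [0.203, -0.591, 0.207], 'orientation': [-0.001, 0.986, 0.165, -0.0], 'ft_force': [-0.066, 0.028, 0.693], 'wrist_torque': [0.008, 0.04, 0.014], 'gripper_force': 0.0, 'opening': 0.086}
scene 44.76309570438523 320.43459602822463 245.41861840912424 [-0.17331383  0.          0.          0.          0.        ] [[0.537, 0.654, -0.534, 1.323], [0.844, -0.402, 0.356, -0.537], [0.018, -0.641, -0.767, 1.272], [0.0, 0.0, 0.0, 1.0]]
top 45.12122481515988 312.37696286822523 243.39105826296176 [-0.01419209  0.          0.          0.          0.        ] [[0.012, -0.995, 0.103, 0.396], [-1.0, -0.012, 0.004, -0.011], [-0.002, -0.103, -0.995, 1.482], [0.0, 0.0, 0.0, 1.0]]
```

View pics/scene0.png

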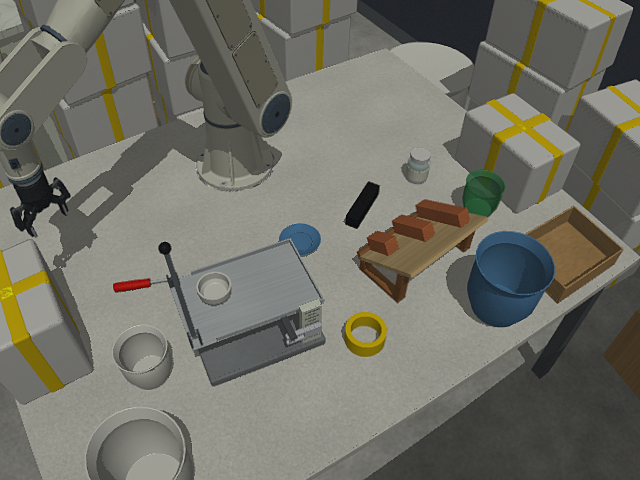

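View pics/top0.png

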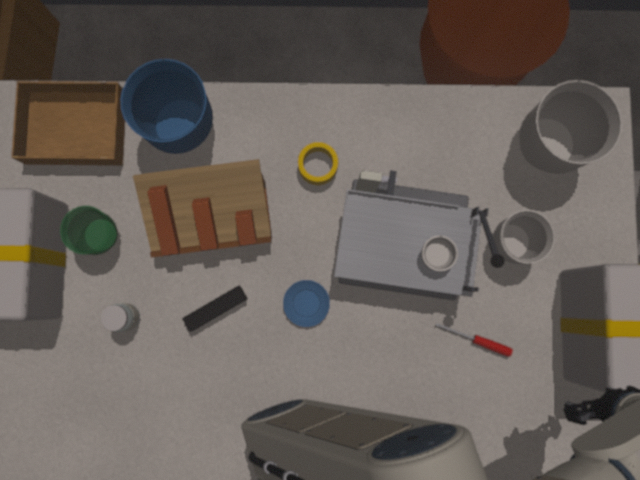

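The top view shows the rack at about (205,208) with long, middle and short bars from left to right. The pan is at (405,245), the bowl at (438,253), the keeper ball at (497,260) and the marker at about (380,180). The scene view has the pointer and marker at about (300,322).

```bash
cat > h.py <<'E'
import cv2,numpy as np,pickle
def ray(c,px):
    f=240/np.tan(np.radians(c['vfov']/2));K=np.array([[f,0,c['cx']],[0,f,c['cy']],[0,0,1]])
    p=cv2.undistortPoints(np.array(px,float).reshape(-1,1,2),K,np.array(c['distortion'],float)).reshape(-1,2)
    P=np.array(c['pose']);return P[:3,3],np.c_[p,np.ones(len(p))]@P[:3,:3].T
def onz(c,px,z):
    o,d=ray(c,px);return o+d*((z-o[2])/d[:,2])[:,None]
def tri(c1,p1,c2,p2):
    A=[];b=[]
    for c,p in((c1,p1),(c2,p2)):
        o,d=ray(c,[p]);d=d[0]/np.linalg.norm(d[0]);M=np.eye(3)-np.outer(d,d);A.append(M);b.append(M@o)
    x=np.linalg.lstsq(np.vstack(A),np.hstack(b),rcond=None)[0];return x
E
python3 - <<'E'
from h import *
t=pickle.load(open('top.pkl','rb'));s=pickle.load(open('scene.pkl','rb'))
def bars(c,box):
    h=cv2.cvtColor(c['image'],cv2.COLOR_RGB2HSV);m=cv2.inRange(h,(3,120,40),(12,255,255))
    M=np.zeros_like(m);x0,y0,x1,y1=box;M[y0:y1,x0:x1]=m[y0:y1,x0:x1]
    for k in sorted(cv2.findContours(M,0,1)[0],key=cv2.contourArea)[-3:]:
        r=cv2.minAreaRect(k);print(cv2.contourArea(k),np.round(r[0]),np.round(cv2.boxPoints(r)).tolist())
bars(t,(130,150,280,270));bars(s,(350,180,500,270))
im=np.hstack([cv2.resize(s['image'][270:350,260:340],(400,400),interpolation=cv2.INTER_CUBIC),cv2.resize(t['image'][150:230,340:420],(400,400),interpolation=cv2.INTER_CUBIC)])
cv2.imwrite('pics/mk.png',im[:,:,::-1])
# pan corners in top (approx eye) at z~.1
for z in(.08,.12):print(z,np.round(onz(t,[(350,192),(469,208),(459,295),(336,279)],z),3).tolist())
print('rack',np.round(onz(t,[(152,255),(271,241),(262,161),(135,176)],.1),3).tolist())
E
```

```text
0.0 [265. 195.] [[265.0, 195.0], [265.0, 195.0], [265.0, 195.0], [265.0, 195.0]]
1324.5 [171. 219.] [[147.0, 186.0], [190.0, 183.0], [195.0, 252.0], [152.0, 256.0]]
1508.5 [230. 221.] [[191.0, 199.0], [264.0, 191.0], [270.0, 243.0], [196.0, 250.0]]
497.0 [382. 243.] [[364.0, 247.0], [370.0, 228.0], [401.0, 238.0], [395.0, 258.0]]
708.5 [413. 227.] [[389.0, 231.0], [395.0, 211.0], [437.0, 224.0], [431.0, 243.0]]
888.0 [442. 213.] [[413.0, 216.0], [418.0, 197.0], [471.0, 209.0], [467.0, 228.0]]
0.08 [[0.669, -0.097, 0.08], [0.633, -0.389, 0.08], [0.42, -0.362, 0.08], [0.455, -0.064, 0.08]]
0.12 [[0.661, -0.094, 0.12], [0.626, -0.379, 0.12], [0.419, -0.352, 0.12], [0.453, -0.063, 0.12]]
rack [[0.506, 0.379, 0.1], [0.543, 0.094, 0.1], [0.74, 0.12, 0.1], [0.699, 0.429, 0.1]]
```

View pics/mk.png

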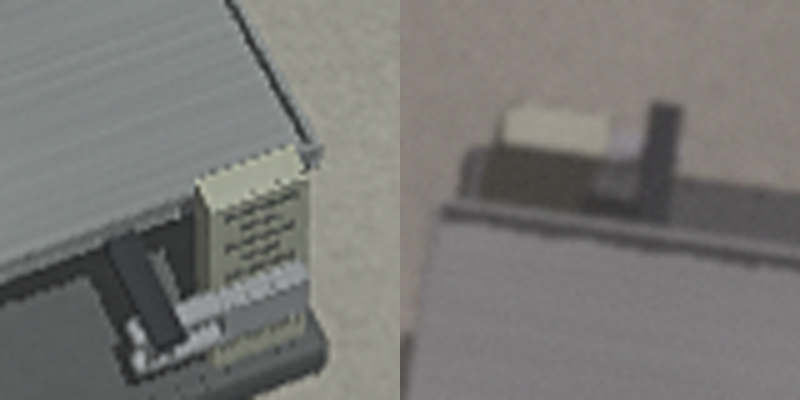

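The crop shows the pointer between the post and the jaw tips, near or at the upper jaw, which is too coarse to judge. I'll move up for a wrist view.

```bash
cat >> h.py <<'E'
from scipy.spatial.transform import Rotation as Ro
def plan(r,target,phi=None):
    s=r.read_state();q=s['orientation'];R=Ro.from_quat([q[1],q[2],q[3],q[0]]).as_matrix()
    cur=np.degrees(np.arctan2(R[1,0],R[0,0]))
    out=np.round(R.T@(np.array(target)-s['position'])/.15,3)
    print('shift',out,'turn',None if phi is None else round((cur-phi)/30,3),'phi',round(cur,2),'t',round(s['t'],2))
E
python3 -m handwheel '{"translation":[[0,0,-0.4],[0,0,-0.8],[0,0,-1],[0,0,-1]],"turn":[0.3,0.6,0.87,0.87]}'
python3 - <<'E'
from h import *;from plant import r
plan(r,[.543,-.226,.45],-7);c=r.camera('wrist');s=r.read_state();print(c['vfov'],c['cx'],c['cy'],c['distortion'],np.round(np.array(c['pose']),3).tolist(),s['position'])
E
```

```text
t: 0.6
position: [0.2033, -0.5921, 0.3607]
orientation: [0.002, 0.998, -0.063, 0.001]
ft_force: [0.6, -0.1, -1.2]
opening: 0.0857
gripper_force: 0.0
shift [ 1.942 -2.703 -0.603] turn -0.007 phi -7.2 t 0.6
61.29642326547237 328.704624643636 241.4279387969719 [0.0216551 0.        0.        0.        0.       ] [[-0.126, -0.942, -0.313, 0.283], [-0.992, 0.121, 0.036, -0.601], [0.004, 0.315, -0.949, 0.526], [0.0, 0.0, 0.0, 1.0]] [ 0.20305926 -0.59129237  0.35847731]
```

```bash
python3 -m handwheel '{"translation":[[0.2,-0.2,-0.3],[0.5,-0.5,-0.3],[1,-1,-0.3],[1,-1,-0.3],[1,-1,-0.3]],"turn":[0,0,0,0,0]}' >/dev/null
python3 -m handwheel '{"translation":[[0.3,-0.3,0],[0.6,-0.6,0],[1,-1,0],[1,-1,0]],"turn":[0,0,0,0]}' >/dev/null
python3 -m handwheel '{"translation":[[0.3,-0.3,0],[0.6,-0.6,0],[1,-1,0],[1,-1,0.2],[1,-1,0.4],[1,-1,0.4]],"turn":[0,0,0,0,0,0]}'
python3 - <<'E'
from h import *;from plant import r
c=r.camera('wrist');pickle.dump(c,open('w1.pkl','wb'))
E
python3 -m handwheel '{"translation":[[0.3,0,0.1],[0.6,0,0.3],[1,0,0.4],[1,0,0.4],[1,0,0.4],[1,0,0.4]],"turn":[0,0,0,0,0,0]}'
python3 - <<'E'
from h import *;from plant import r
c=r.camera('wrist');pickle.dump(c,open('w2.pkl','wb'));d=pickle.load(open('w1.pkl','rb'))
cv2.imwrite('pics/w12.png',np.hstack([cv2.resize(x['image'],(400,300),interpolation=cv2.INTER_AREA) for x in(d,c)])[:,:,::-1])
E
```

```text
t: 2.52
position: [0.7036, -0.2013, 0.3388]
orientation: [-0.0, 0.998, -0.062, -0.003]
ft_force: [0.7, 0.6, -0.1]
opening: 0.0853
gripper_force: 0.0
t: 3.32
position: [0.8539, -0.22, 0.2867]
orientation: [0.0, 0.998, -0.063, 0.002]
ft_force: [-0.2, 0.1, 0.1]
opening: 0.0856
gripper_force: 0.0
```

View pics/w12.png

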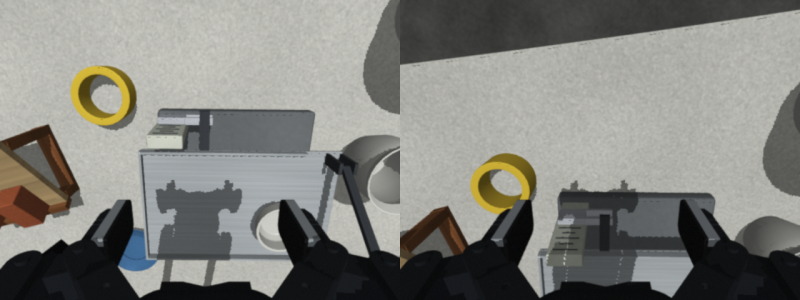

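Both views show the pointer and marker: left at about (205,130), right at about (605,230). I'll enlarge both.

Run:
```python
from h import *
a,b=[pickle.load(open(f'w{i}.pkl','rb'))['image'] for i in(1,2)]
im=np.hstack([cv2.resize(x,(400,400),interpolation=cv2.INTER_CUBIC) for x in(a[165:265,240:340],b[300:440,250:390][:,:])])
cv2.imwrite('pics/mk2.png',im[:,:,::-1])
```

```text
(no output)
```

View pics/mk2.png

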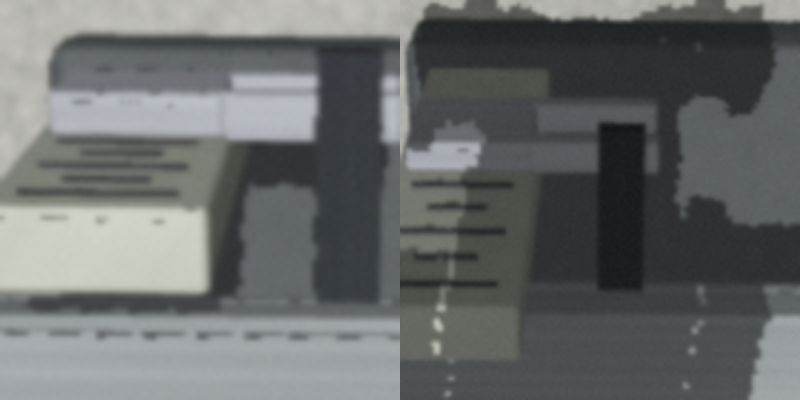

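Left crop: the pointer's far end is at (350,47) and the upper jaw's near edge at y=140. Right crop: the pointer end is at (620,124) and the upper jaw's near edge at y=172. The pointer lies above both jaws.

Run:
```python
from h import *
a,b=[pickle.load(open(f'w{i}.pkl','rb')) for i in(1,2)]
W1=lambda x,y:(240+x/4,165+y/4); W2=lambda x,y:(250+(x-400)/2.857,300+y/2.857)
for n,p,q in(('ptr bottom end',(350,47),(620,124)),('ptr near end',(350,303),(620,289)),('upjaw near top',(228,140),(535,172)),('lowjaw far bot?',(228,72),(535,101)),('post top far',(0,203),(400,304)),('post top farR',(210,205),(520,304)),('post top nearR',(208,293),(518,360))):
    print(n,np.round(tri(a,W1(*p),b,W2(*q)),4))
```

```text
ptr bottom end [ 0.7177 -0.2011  0.1079]
ptr near end [ 0.6533 -0.1929  0.1112]
upjaw near top [ 0.6964 -0.1675  0.0987]
lowjaw far bot? [ 0.7089 -0.1674  0.0719]
post top far [ 0.704  -0.1293  0.1693]
post top farR [ 0.6978 -0.1686  0.1672]
post top nearR [ 0.6786 -0.1652  0.1682]
```

Run:
```python
from h import *
a,b=[pickle.load(open(f'w{i}.pkl','rb')) for i in(1,2)]
g=[cv2.cvtColor(x['image'],cv2.COLOR_RGB2GRAY).astype(float) for x in(a,b)]
print('w1 ptr col322-333'); print(np.round(g[0][170:186,323:332].mean(1)).astype(int),170)
print('w1 jaw 300-316');print(np.round(g[0][178:206,300:315].mean(1)).astype(int),178)
print('w2 ptr');print(np.round(g[1][335:352,322:333].mean(1)).astype(int),335)
print('w2 jaw');print(np.round(g[1][330:368,300:316].mean(1)).astype(int),330)
```

```text
w1 ptr col322-333
[185 183 181 163 107  67  56  47  53  59  60  60  60  60  60  60] 170
w1 jaw 300-316
[ 95 101 102 104 113 142 175 185 179 159 160 179 187 188 187 186 187 186
 184 182 178 161 101  60  55  55  54  54] 178
w2 ptr
[68 75 86 91 92 91 89 78 45 25 23 26 27 28 29 28 28] 335
w2 jaw
[51 52 52 54 62 69 76 87 91 92 90 91 91 90 88 84 73 67 68 74 85 90 91 91
 91 91 91 90 88 83 67 53 49 49 48 48 48 49] 330
```

```bash
python3 -m handwheel '{"translation":[[-0.3,-0.1,0.3],[-0.6,-0.1,0.5],[-0.75,-0.1,0.5],[-0.75,-0.1,0.5],[-0.75,-0.1,0.5]],"turn":[0,0,0,0,0]}'
python3 - <<'E'
from h import *;from plant import r
c=r.camera('wrist');pickle.dump(c,open('w3.pkl','wb'))
P=np.array(c['pose']);f=240/np.tan(np.radians(c['vfov']/2))
v=P[:3,:3].T@(np.array([.7,-.185,.1])-P[:3,3]);u=np.array([c['cx'],c['cy']])+f*v[:2]/v[2];print(u)
u=u.astype(int);x0,y0=u-60;print(x0,y0)
cv2.imwrite('pics/w3.png',cv2.resize(c['image'][y0:y0+120,x0:x0+120],(600,600),interpolation=cv2.INTER_CUBIC)[:,:,::-1])
E
```

```text
t: 4.0
position: [0.7459, -0.1908, 0.2105]
orientation: [0.0, 0.998, -0.062, 0.002]
ft_force: [-0.1, 0.0, -0.1]
opening: 0.0857
gripper_force: 0.0
[329.23188525 287.10848701]
269 227
```

View pics/w3.png

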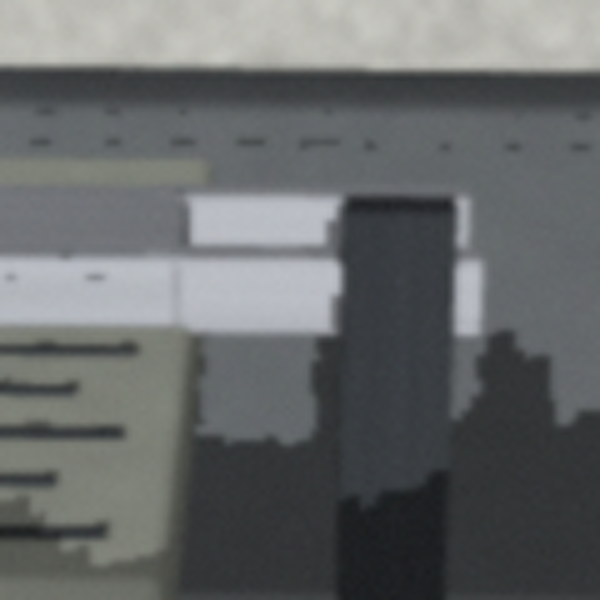

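Run:
```python
from h import *
b,c=[pickle.load(open(f'w{i}.pkl','rb')) for i in(2,3)]
W3=lambda x,y:(268.6+x/5,226.6+y/5)
for n,q,p in(('ptr bottom end',(327,342.7),(398,198)),('upjaw near top',(339,360),(483,334)),('lowjaw near top',(339,345.9),(470,248))):
    for d in(-2,0,2): print(n,d,np.round(tri(b,q,c,W3(p[0],p[1]+d)),4))
from scipy.optimize import least_squares
# common model: jaw near edge x_e, mid m ; rays at rows
for cam,pts in((b,((339,360),(339,345.9))),(c,(W3(483,334),W3(470,248)))):
    o,d=ray(cam,pts);k=lambda i,z:(o+d[i]*(z-o[2])/d[i,2])[0]
    f=lambda m:k(0,m[0]+.015)-k(1,m[0]-.010)
    for m in np.arange(.07,.1,.006):print(round(m,3),round(f([m])*1000,2),round(k(0,m+.015),4))
```

```text
ptr bottom end -2 [ 0.7181 -0.2008  0.1073]
ptr bottom end 0 [ 0.7173 -0.2008  0.1061]
ptr bottom end 2 [ 0.7165 -0.2007  0.1049]
upjaw near top -2 [ 0.6933 -0.2104  0.1022]
upjaw near top 0 [ 0.6923 -0.2104  0.1009]
upjaw near top 2 [ 0.6914 -0.2103  0.0995]
lowjaw near top -2 [ 0.7008 -0.211   0.0881]
lowjaw near top 0 [ 0.6999 -0.211   0.0867]
lowjaw near top 2 [ 0.6989 -0.2109  0.0853]
0.07 -0.9 0.6819
0.076 -0.63 0.686
0.082 -0.35 0.6901
0.088 -0.07 0.6942
0.094 0.2 0.6983
0.07 -3.98 0.6843
0.076 -3.67 0.6872
0.082 -3.37 0.6901
0.088 -3.06 0.693
0.094 -2.75 0.6959
```

The crop shows the jaws' right ends at (483,334) and (470,248) and the pointer end at (398,198). The required sink is about 23–24 mm, so I'll take the middle bar. Next is hovering over the rack.

```bash
python3 - <<'E'
from h import *;from plant import r
t=pickle.load(open('top.pkl','rb'))
f=onz(t,[(152,255),(271,241)],.055);k=onz(t,[(262,161),(135,176)],.152);print(np.round(f,3),np.round(k,3))
print('mid bar top centre',np.round(onz(t,[(205,223)],.12),3))
plan(r,[.6,.25,.40],7.4)
E
python3 -m handwheel '{"translation":[[0,0,-0.4],[0,0,-0.8],[-0.2,-0.4,-1],[-0.4,-0.8,-1],[-0.4,-1,-1],[-0.4,-1,-1]],"turn":[0,0,0,0,0,0]}' >/dev/null
python3 -m handwheel '{"translation":[[-0.2,-0.4,0],[-0.3,-0.8,0],[-0.3,-1,0],[-0.3,-1,0]],"turn":[-0.2,-0.4,-0.48,-0.48]}' >/dev/null
python3 - <<'E'
from h import *;from plant import r
plan(r,[.6,.25,.36],7.4)
E
```

```text
[[0.51  0.392 0.055]
 [0.548 0.097 0.055]] [[0.727 0.115 0.152]
 [0.688 0.412 0.152]]
mid bar top centre [[0.582 0.25  0.12 ]]
shift [-1.327 -2.794 -1.273] turn -0.485 phi -7.15 t 4.05
shift [-0.41  -0.914 -0.014] turn 0.0 phi 7.41 t 5.3
```

```bash
python3 -m handwheel '{"translation":[[-0.2,-0.4,0],[-0.4,-0.8,0],[-0.4,-0.9,0],[-0.4,-0.9,0],[-0.4,-0.9,0]],"turn":[0,0,0,0,0]}'
python3 - <<'E'
from h import *;from plant import r
c=r.camera('wrist');pickle.dump(c,open('w4.pkl','wb'))
h=cv2.cvtColor(c['image'],cv2.COLOR_RGB2HSV);m=cv2.inRange(h,(3,120,40),(12,255,255))
print([ (cv2.contourArea(k),cv2.boundingRect(k)) for k in cv2.findContours(m,0,1)[0] if cv2.contourArea(k)>800])
cv2.imwrite('pics/w4.png',c['image'][:,:,::-1])
E
```

```text
t: 5.92
position: [0.6023, 0.2452, 0.3579]
orientation: [0.0, 0.998, 0.063, 0.0]
ft_force: [-0.8, -0.2, -0.5]
opening: 0.0855
gripper_force: 0.0
[(15100.5, (184, 106, 264, 149))]
```

View pics/w4.png

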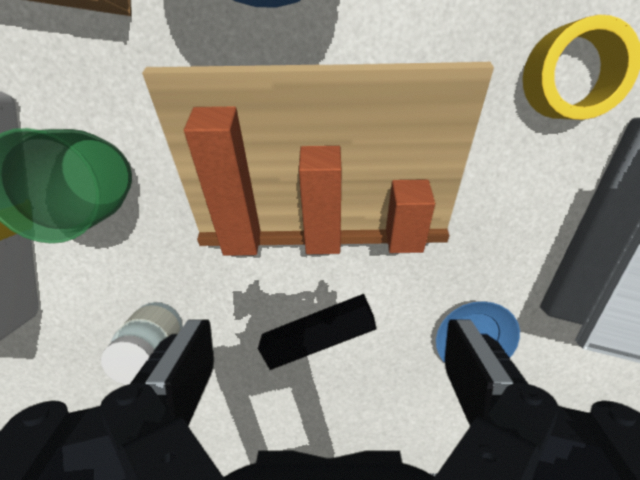

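The picture shows the middle bar's top face from (300,170)-(341,170) down to (303,255)-(340,253). It hangs clear of its neighbours.

Run:
```python
from h import *;from plant import r
c=pickle.load(open('w4.pkl','rb'))
u=onz(c,[(300,170),(341,170)],.148);l=onz(c,[(303,254.5),(340,253.5)],.090)
print(np.round(u,4),np.round(l,4));U=u.mean(0);L=l.mean(0)
y=u[1]-u[0];print('len',np.linalg.norm((U-L)[:2]),'exp',.105,'head',np.degrees(np.arctan2(*(U-L)[1::-1])),np.degrees(np.arctan2(y[0],-y[1])))
# rack corner check for heading
e=onz(c,[(146,69),(492,64)],.152);d=e[1]-e[0];print(np.round(e,3),np.degrees(np.arctan2(d[0],-d[1])),np.linalg.norm(d))
C=(U+L)/2;h=np.radians(7.4);C[:2]+=np.array([np.cos(h),np.sin(h)])*.0097;C[2]-=.0175;print('bar centre',C)
plan(r,[C[0],C[1],C[2]+.007-.019],7.4)
```

```text
[[0.6241 0.2749 0.148 ]
 [0.6288 0.2375 0.148 ]] [[0.5203 0.2647 0.09  ]
 [0.5267 0.2231 0.09  ]]
len 0.10368830380887328 exp 0.105 head 6.823946782461869 7.155034717462784
[[0.692 0.411 0.152]
 [0.732 0.124 0.152]] 7.939641583639062 0.2897277889933363
bar centre [0.58460519 0.25128557 0.1015    ]
shift [-0.111 -0.057  1.789] turn -0.008 phi 7.15 t 5.97
```

```bash
python3 -m handwheel '{"translation":[[-0.145,-0.057,0.3],[-0.145,-0.057,0.6],[-0.145,-0.057,0.9],[-0.145,-0.057,1],[-0.145,-0.057,1]],"turn":[0,0,0,0,0]}' >/dev/null
python3 -m handwheel '{"translation":[[0,0,0.2],[0,0,0.4],[0,0,0.6],[0,0,0.7],[0,0,0.8],[0,0,0.8]],"turn":[0,0,0,0,0,0]}'
python3 - <<'E'
from h import *;from plant import r
plan(r,[.5796,.2507,.088],7.3)
E
```

```text
t: 7.35
position: [0.5785, 0.2523, 0.0878]
orientation: [0.0, 0.998, 0.063, -0.0]
ft_force: [0.2, -0.0, 0.8]
opening: 0.0854
gripper_force: 0.0
shift [ 0.006  0.012 -0.001] turn -0.002 phi 7.25 t 7.35
```

Close, then lift.

```bash
python3 -m handwheel '{"translation":[[0,0,0],[0,0,0],[0,0,0],[0,0,0],[0,0,0],[0,0,0],[0,0,0],[0,0,0]],"turn":[0,0,0,0,0,0,0,0]}' 255
python3 -m handwheel '{"translation":[[0,0,-0.1],[0,0,-0.2],[0,0,-0.4],[0,0,-0.7],[0,0,-1],[0,0,-1],[0,0,-1]],"turn":[0,0,0,0,0,0,0]}'
python3 - <<'E'
from h import *;from plant import r
c=r.camera('wrist');pickle.dump(c,open('w5.pkl','wb'));d=r.camera('scene');pickle.dump(d,open('s5.pkl','wb'))
cv2.imwrite('pics/w5.png',np.hstack([cv2.resize(c['image'],(400,300),interpolation=cv2.INTER_AREA),cv2.resize(d['image'][80:280,300:500],(300,300))])[:,:,::-1])
E
```

```text
t: 8.35
position: [0.5789, 0.2523, 0.0891]
orientation: [0.0, 0.998, 0.064, 0.001]
ft_force: [-1.5, -3.1, 6.8]
opening: 0.0379
gripper_force: 60.0
t: 9.22
position: [0.5778, 0.2522, 0.2375]
orientation: [0.0, 0.998, 0.063, -0.0]
ft_force: [0.4, -1.1, -4.7]
opening: 0.0381
gripper_force: 61.5
```

View pics/w5.png

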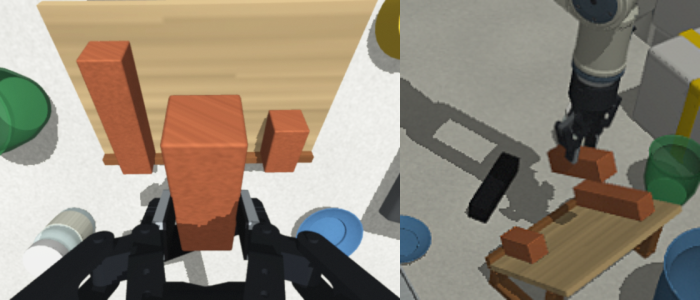

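The view shows the bar firmly held and still tilted 29°, with the neighbours undisturbed. I'll level it against the clear bench between rack and scale, then carry it flat to the pan.

```bash
python3 -m handwheel '{"translation":[[-0.05,0.3,0],[-0.1,0.6,0],[-0.1,0.8,0],[-0.1,0.8,0]],"turn":[0,0,0,0]}' >/dev/null
python3 -m handwheel '{"translation":[[-0.05,0.4,0],[-0.05,0.77,0.2],[-0.05,0.77,0.5],[-0.05,0.77,0.8],[-0.05,0.77,1],[-0.05,0.77,1]],"turn":[0,0,0,0,0,0]}'
python3 -m handwheel '{"translation":[[0,0,0.1],[0,0,0.2],[0,0,0.25],[0,0,0.3],[0,0,0.35],[0,0,0.35]],"turn":[0,0,0,0,0,0]}'
python3 - <<'E'
from h import *
c=pickle.load(open('w1.pkl','rb'));t=pickle.load(open('top.pkl','rb'))
print('bowl',onz(c,[(435,362)],.154),onz(t,[(438,253)],.154))
print('pan far-left,far-right,left-near',onz(c,[(224,246),(525,243),(236,416)],.124))
E
```

```text
t: 10.58
position: [0.5833, 0.0166, 0.0849]
orientation: [-0.0, 0.998, 0.063, -0.003]
ft_force: [-0.8, 0.1, -4.4]
opening: 0.0382
gripper_force: 62.5
t: 11.32
position: [0.5855, 0.0159, 0.035]
orientation: [-0.0, 0.998, 0.063, -0.0]
ft_force: [0.6, 0.2, -4.1]
opening: 0.0376
gripper_force: 62.5
bowl [[ 0.52587675 -0.28661636  0.154     ]] [[ 0.51427087 -0.29617899  0.154     ]]
pan far-left,far-right,left-near [[ 0.66486444 -0.09134429  0.124     ]
 [ 0.63098166 -0.38650083  0.124     ]
 [ 0.45906702 -0.06239099  0.124     ]]
```

```bash
python3 -m handwheel '{"translation":[[0,0,0.02],[0,0,0.04],[0,0,0.06],[0,0,0.06]],"turn":[0,0,0,0]}'
python3 -m handwheel '{"translation":[[0,0,0.02],[0,0,0.04],[0,0,0.06],[0,0,0.06]],"turn":[0,0,0,0]}'
```

```text
t: 11.82
position: [0.5913, 0.016, 0.0298]
orientation: [0.0, 0.998, 0.063, 0.005]
ft_force: [5.7, -0.2, 15.7]
opening: 0.0379
gripper_force: 65.3
t: 12.32
position: [0.5971, 0.0163, 0.0235]
orientation: [0.0, 0.998, 0.063, 0.011]
ft_force: [15.1, 0.6, 24.9]
opening: 0.0385
gripper_force: 68.9
```

The bar pivots about its stuck lower corner, so the tool must travel forward as it goes down. I'll follow that arc.

```bash
python3 -m handwheel '{"translation":[[0.07,0,0],[0.09,0,0.02],[0.11,0,0.04],[0.12,0,0.05],[0.12,0,0.05]],"turn":[0,0,0,0,0]}'
python3 -m handwheel '{"translation":[[0.01,0,0.02],[0.02,0,0.04],[0.02,0,0.04]],"turn":[0,0,0]}'
```

```text
t: 12.95
position: [0.6086, 0.0181, 0.0127]
orientation: [0.0, 0.998, 0.064, 0.004]
ft_force: [6.0, -1.7, 9.4]
opening: 0.0381
gripper_force: 69.2
t: 13.32
position: [0.6128, 0.0186, 0.0071]
orientation: [0.0, 0.998, 0.063, 0.006]
ft_force: [9.7, -0.3, 9.0]
opening: 0.0379
gripper_force: 69.8
```

```bash
python3 -m handwheel '{"translation":[[0.01,0,0.02],[0.01,0,0.02]],"turn":[0,0]}'
python3 - <<'E'
from h import *;from plant import r
c=r.camera('wrist');d=r.camera('scene')
pickle.dump((c,d),open('c6.pkl','wb'))
cv2.imwrite('pics/c6.png',np.hstack([cv2.resize(c['image'],(400,300),interpolation=cv2.INTER_AREA),cv2.resize(d['image'][170:290,290:410],(400,400))[:300]])[:,:,::-1])
E
```

```text
t: 13.58
position: [0.6141, 0.0188, 0.0052]
orientation: [0.0, 0.998, 0.063, 0.005]
ft_force: [4.4, -0.6, 22.0]
opening: 0.0381
gripper_force: 71.3
```

View pics/c6.png

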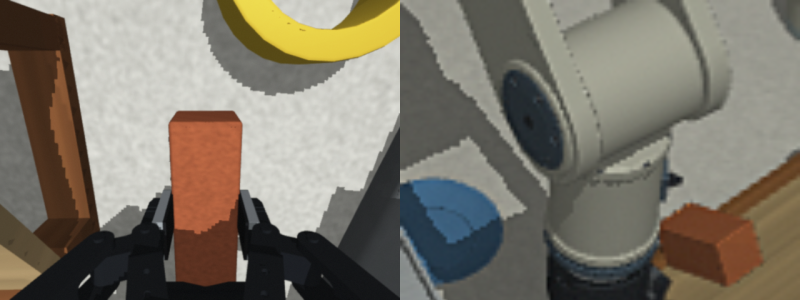

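The bar is flat on the bench and the force has jumped accordingly. Lift and carry it over the pan.

```bash
python3 -m handwheel '{"translation":[[0,0,-0.1],[0,0,-0.3],[0,0,-0.7],[0,0,-1],[0,0,-1]],"turn":[0,0,0,0,0]}' >/dev/null
python3 -m handwheel '{"translation":[[0,0.1,-0.3],[-0.2,0.4,-0.5],[-0.2,0.7,-0.5],[-0.2,0.9,-0.5],[-0.2,0.9,-0.5]],"turn":[0.1,0.2,0.4,0.48,0.48]}'
python3 - <<'E'
from h import *;from plant import r
c,d=pickle.load(open('c6.pkl','rb'));e=onz(c,[(274,197),(385,197)],.04).mean(0);print('far end',e)
h=np.radians(7.2);print('bar centre - tcp along tool x (m)',(e[:2]-[.6141,.0188])@[np.cos(h),np.sin(h)]-.06)
plan(r,[.555,-.140,.235],-7.2)
E
```

```text
t: 14.92
position: [0.5942, -0.1207, 0.224]
orientation: [0.0, 0.998, -0.064, -0.002]
ft_force: [-0.7, 0.9, -4.0]
opening: 0.0379
gripper_force: 68.4
far end [0.66605312 0.02570137 0.04      ]
bar centre - tcp along tool x (m) -0.007591576246896672
shift [-0.243  0.161 -0.072] turn -0.004 phi -7.31 t 14.93
```

```bash
python3 -m handwheel '{"translation":[[-0.1,0.08,0],[-0.19,0.16,0.15],[-0.19,0.16,0.35],[-0.19,0.16,0.5],[-0.19,0.16,0.55],[-0.19,0.16,0.58],[-0.19,0.16,0.6],[-0.19,0.16,0.6]],"turn":[0,0,0,0,0,0,0,0]}'
python3 -m handwheel '{"translation":[[0,0,0.03],[0,0,0.06],[0,0,0.09],[0,0,0.11],[0,0,0.13],[0,0,0.13],[0,0,0.13]],"turn":[0,0,0,0,0,0,0]}'
```

```text
t: 15.92
position: [0.5645, -0.1392, 0.1364]
orientation: [0.0, 0.998, -0.062, 0.0]
ft_force: [0.4, -0.4, -4.8]
opening: 0.0376
gripper_force: 68.4
t: 16.8
position: [0.5642, -0.1392, 0.1166]
orientation: [-0.0, 0.998, -0.062, -0.0]
ft_force: [-0.6, 0.1, -3.5]
opening: 0.0378
gripper_force: 68.5
```

```bash
python3 -m handwheel '{"translation":[[0,0,0.02],[0,0,0.04],[0,0,0.06],[0,0,0.08],[0,0,0.08],[0,0,0.08]],"turn":[0,0,0,0,0,0]}'
python3 -m handwheel '{"translation":[[0,0,0.02],[0,0,0.04],[0,0,0.06],[0,0,0.06],[0,0,0.06]],"turn":[0,0,0,0,0]}'
```

```text
t: 17.55
position: [0.5645, -0.1392, 0.1046]
orientation: [0.0, 0.998, -0.062, 0.0]
ft_force: [0.5, 1.5, -1.2]
opening: 0.0383
gripper_force: 68.7
t: 18.18
position: [0.5645, -0.1392, 0.0956]
orientation: [0.0, 0.998, -0.062, 0.0]
ft_force: [2.6, 0.6, 0.3]
opening: 0.038
gripper_force: 68.9
```

```bash
python3 -m handwheel '{"translation":[[0,0,0],[0,0,0],[0,0,0],[0,0,0],[0,0,0]],"turn":[0,0,0,0,0]}' 115
python3 -m handwheel '{"translation":[[0,0,-0.05],[0,0,-0.15],[0,0,-0.3],[0,0,-0.6],[0,0,-1],[0,0,-1]],"turn":[0,0,0,0,0,0]}' 85
python3 - <<'E'
from h import *;from plant import r
plan(r,[.7459,-.1908,.2105],-7.2)
E
```

```text
t: 18.8
position: [0.5642, -0.1392, 0.0955]
orientation: [0.0, 0.998, -0.062, -0.0]
ft_force: [-0.2, 0.1, -0.7]
opening: 0.0468
gripper_force: 0.0
t: 19.55
position: [0.5673, -0.1399, 0.252]
orientation: [0.001, 0.998, -0.062, 0.005]
ft_force: [0.3, -0.5, -0.5]
opening: 0.057
gripper_force: 0.0
shift [1.221 0.188 0.289] turn 0.002 phi -7.15 t 19.55
```

```bash
python3 -m handwheel '{"translation":[[0.3,0.1,0],[0.7,0.19,0],[1,0.19,0],[1,0.19,0],[1,0.19,0]],"turn":[0,0,0,0,0]}' >/dev/null
python3 -m handwheel '{"translation":[[0.22,0,0.1],[0.22,0,0.29],[0.22,0,0.29],[0.22,0,0.29]],"turn":[0,0,0,0]}'
python3 - <<'E'
from h import *;from plant import r
c=r.camera('wrist');pickle.dump(c,open('w7.pkl','wb'))
E
python3 -m handwheel '{"translation":[[0.4,0.1,-0.2],[0.75,0.1,-0.5],[0.75,0.1,-0.5],[0.75,0.1,-0.5]],"turn":[0,0,0,0]}'
python3 - <<'E'
from h import *;from plant import r
d=r.camera('wrist');s=r.camera('scene');t=r.camera('top');pickle.dump(d,open('w8.pkl','wb'));pickle.dump((s,t),open('st8.pkl','wb'))
def crop(c,n,W=400,P=[.7,-.185,.09]):
    Q=np.array(c['pose']);f=240/np.tan(np.radians(c['vfov']/2));v=Q[:3,:3].T@(np.array(P)-Q[:3,3]);u=(np.array([c['cx'],c['cy']])+f*v[:2]/v[2]).astype(int)
    x0,y0=np.maximum(u-n//2,0);y0=min(y0,480-n);print(x0,y0,n);return cv2.resize(c['image'][y0:y0+n,x0:x0+n],(W,W),interpolation=cv2.INTER_CUBIC)
c=pickle.load(open('w7.pkl','rb'))
A=np.hstack([crop(c,100),crop(d,100)])
B=np.hstack([cv2.resize(s['image'][220:380,150:363],(266,200),interpolation=cv2.INTER_CUBIC),cv2.resize(t['image'][150:310,325:538],(266,200),interpolation=cv2.INTER_CUBIC),cv2.resize(s['image'][270:350,255:361],(268,200),interpolation=cv2.INTER_CUBIC)])
cv2.imwrite('pics/chk.png',np.vstack([A,B])[:,:,::-1])
E
```

```text
t: 20.68
position: [0.7419, -0.1902, 0.2035]
orientation: [0.0, 0.998, -0.062, 0.0]
ft_force: [0.2, -0.3, 0.1]
opening: 0.0569
gripper_force: 0.0
t: 21.22
position: [0.8529, -0.2193, 0.2791]
orientation: [0.0, 0.998, -0.062, 0.001]
ft_force: [0.4, 0.6, -0.1]
opening: 0.0573
gripper_force: 0.0
279 230 100
264 303 100
```

View pics/chk.png

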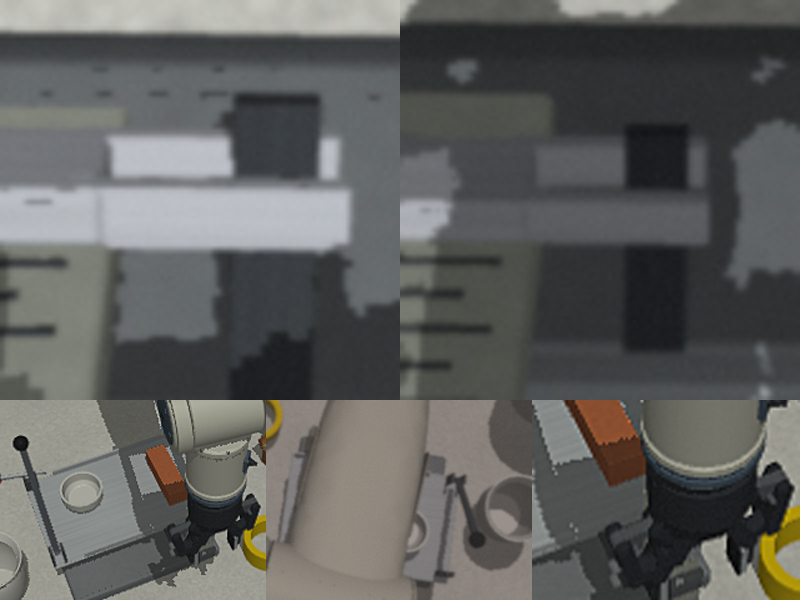

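The pointer now passes under the upper jaw and over the lower one, with the bar flat beside the bowl. I'll check the heights.

Run:
```python
from h import *;from plant import r
c,d=[pickle.load(open(f'w{i}.pkl','rb')) for i in(7,8)]
A=lambda x,y:(278.6+x/4,229.6+y/4);B=lambda x,y:(263.6+(x-400)/4,302.6+y/4)
for n,p,q in(('ptr bottom end',(277,94),(656,124)),('upjaw near top',(350,245),(708,243)),('lowjaw near top',(340,180),(706,188))):
    print(n,np.round(tri(c,A(*p),d,B(*q)),4))
s,t=pickle.load(open('st8.pkl','rb'))
# keeper ball: scene & top
pb=(150+22*213/266,220+(443-400)*.8);tb=(325+(477-266)*213/266,150+(540-400)*.8)
print(pb,tb,'ball',tri(s,pb,t,tb))
a=np.radians(-7.2);R=np.array([[np.cos(a),-np.sin(a)],[np.sin(a),np.cos(a)]])
C=np.array([.5425,-.2393]);print('hinge',C+R@[.093,-.152],'ball closed',C+R@[.093-.21,-.152],'push closed',C+R@[.093-.15,-.152])
plan(r,[.5,-.4,.4])
```

```text
ptr bottom end [ 0.7175 -0.2009  0.0841]
upjaw near top [ 0.6937 -0.2108  0.1022]
lowjaw near top [ 0.7004 -0.2111  0.0884]
(167.61654135338347, 254.4) (493.9586466165414, 262.0) ball [ 0.48552723 -0.381117    0.28977943]
hinge [ 0.61571602 -0.40175743] ball closed [ 0.40737193 -0.37543745] push closed [ 0.46689881 -0.38295744]
shift [-2.173  1.489 -0.819] turn None phi -7.15 t 21.38
```

The bar sank the pan 22.5 mm, and the pointer middle is at 0.087 against the gap at 0.087. Now the keeper: shut the fingers and move above it.

```bash
python3 -m handwheel '{"translation":[[0,0,-0.4],[-0.1,0.1,-0.8],[-0.5,0.3,-1],[-0.8,0.6,-1],[-1,0.7,-1],[-1,0.7,-1]],"turn":[0,0,0,0,0,0]}' 255 >/dev/null
python3 -m handwheel '{"translation":[[-0.3,0.2,0],[-0.7,0.5,0],[-1,0.7,0],[-1,0.7,0],[-1,0.7,0]],"turn":[0,0,0,0,0]}'
python3 - <<'E'
from h import *;from plant import r
C=np.array([.5425,-.2393]);a=np.radians(-7.2);R=np.array([[np.cos(a),-np.sin(a)],[np.sin(a),np.cos(a)]])
p=C+R@[0.,-.152];plan(r,[p[0],p[1],.28],-7.2)
for k in(.9,.7,.5,.3,.15,0):
  print(k,round(.150*np.cos(k)-.004*np.sin(k),4),round(.1255+.15*np.sin(k)+.004*np.cos(k)+.0,4))
# refine keeper from scene+top: hinge direction check
s,t=pickle.load(open('st8.pkl','rb'));b=np.array([.4855,-.381]);print('ball in scale',R.T@(b-C))
E
```

```text
t: 22.75
position: [0.5285, -0.3897, 0.4269]
orientation: [-0.0, 0.998, -0.062, 0.0]
ft_force: [0.2, 0.7, 0.3]
opening: 0.0
gripper_force: 0.0
shift [-0.034  0.007  0.979] turn 0.001 phi -7.17 t 22.75
0.9 0.0901 0.2455
0.7 0.1121 0.2252
0.5 0.1297 0.2009
0.3 0.1421 0.1736
0.15 0.1477 0.1519
0 0.15 0.1295
ball in scale [-0.03879082 -0.14772665]
```

```bash
python3 -m handwheel '{"translation":[[-0.02,0,0.3],[-0.02,0,0.6],[-0.02,0,0.9],[-0.02,0,1],[-0.02,0,1]],"turn":[0,0,0,0,0]}'
python3 -m handwheel '{"translation":[[0,0,0.07],[0,0,0.14],[0,0,0.2],[0,0,0.24],[-0.07,0,0.31],[-0.14,0,0.38],[-0.14,0,0.38]],"turn":[0,0,0,0,0,0,0]}'
python3 -m handwheel '{"translation":[[-0.06,0,0.08],[-0.12,0,0.16],[-0.16,0,0.25],[-0.2,0,0.35],[-0.2,0,0.35]],"turn":[0,0,0,0,0]}'
python3 - <<'E'
from h import *;from plant import r
s=r.camera('scene');pickle.dump(s,open('s9.pkl','wb'))
h=cv2.cvtColor(s['image'],cv2.COLOR_RGB2GRAY)[200:400,120:260];m=cv2.inRange(h,0,40)
for k in cv2.findContours(m,0,1)[0]:
    if cv2.contourArea(k)>20:print(cv2.contourArea(k),np.array(cv2.boundingRect(k))+[120,200,0,0])
C=np.array([.5425,-.2393]);a=np.radians(-7.2);R=np.array([[np.cos(a),-np.sin(a)],[np.sin(a),np.cos(a)]])
print((R.T@(np.array(r.read_state()['position'])[:2]-C)).round(4))
E
```

```text
t: 23.38
position: [0.5261, -0.389, 0.2764]
orientation: [-0.0, 0.998, -0.062, -0.001]
ft_force: [0.6, 0.1, 1.4]
opening: 0.0003
gripper_force: 0.0
t: 24.25
position: [0.5028, -0.3866, 0.2189]
orientation: [-0.001, 0.998, -0.063, -0.001]
ft_force: [0.5, -0.7, 0.2]
opening: 0.0003
gripper_force: 0.0
t: 24.88
position: [0.4734, -0.3827, 0.1657]
orientation: [-0.001, 0.998, -0.062, -0.001]
ft_force: [0.0, 0.0, -0.2]
opening: -0.0002
gripper_force: 0.0
1277.0 [141 226  53  57]
21.5 [161 213   7   6]
[-0.0497 -0.1513]
```

```bash
python3 -m handwheel '{"translation":[[-0.02,0,0.08],[-0.04,0,0.16],[-0.05,0,0.22],[-0.05,0,0.28],[-0.05,0,0.34],[-0.05,0,0.34]],"turn":[0,0,0,0,0,0]}'
python3 -m handwheel '{"translation":[[0,0,0.04],[0,0,0.08],[0,0,0.08],[0,0,0.08]],"turn":[0,0,0,0]}'
```

```text
t: 25.68
position: [0.4669, -0.3822, 0.1156]
orientation: [-0.0, 0.998, -0.062, -0.001]
ft_force: [-0.3, -0.0, 0.9]
opening: 0.0002
gripper_force: 0.0
t: 26.18
position: [0.4673, -0.3825, 0.1046]
orientation: [0.0, 0.998, -0.062, 0.0]
ft_force: [-1.0, 0.7, 2.2]
opening: 0.0003
gripper_force: 1.2
```

```bash
python3 -m handwheel '{"translation":[[0,0,0.03],[0,0,0.06],[0,0,0.06],[0,0,0.06]],"turn":[0,0,0,0]}'
python3 -m handwheel '{"translation":[[0,0,-0.06],[0,0,-0.12],[0,0,-0.2],[0,0,-0.3],[0,0,-0.5],[0,0,-0.8],[0,0,-1],[0,0,-1]],"turn":[0,0,0,0,0,0,0,0]}'
python3 -m handwheel '{"translation":[[-0.3,0.3,-0.2],[-0.6,0.6,-0.5],[-0.8,1,-0.8],[-0.8,1,-0.8],[-0.8,1,-0.8]],"turn":[0,0,0,0,0]}'
python3 - <<'E'
from h import *;from plant import r
s=r.camera('scene');t=r.camera('top');pickle.dump((s,t),open('st10.pkl','wb'))
for n,c,(x0,y0,x1,y1) in(('scene',s,(120,200,240,400)),('top',t,(420,180,540,320))):
    m=cv2.inRange(cv2.cvtColor(c['image'],cv2.COLOR_RGB2GRAY)[y0:y1,x0:x1],0,45)
    for k in cv2.findContours(m,0,1)[0]:
        if cv2.contourArea(k)>12:print(n,cv2.contourArea(k),np.array(cv2.boundingRect(k))+[x0,y0,0,0],np.round(cv2.minEnclosingCircle(k),1) if 0 else '')
# predicted ball pixels closed
for n,c in(('scene',s),('top',t)):
    P=np.linalg.inv(np.array(c['pose']));f=240/np.tan(np.radians(c['vfov']/2));K=np.array([[f,0,c['cx']],[0,f,c['cy']],[0,0,1]])
    for ang in(0,.05,.1,.2,.4):
        X=np.array([[.6157-.2084*np.cos(ang),-.4018+.0263*np.cos(ang),.1255+.21*np.sin(ang)]])
        print(n,ang,cv2.projectPoints(X,cv2.Rodrigues(P[:3,:3])[0],P[:3,3],K,np.array(c['distortion']))[0].ravel().round(1))
E
```

```text
t: 26.68
position: [0.4672, -0.3824, 0.0955]
orientation: [-0.0, 0.998, -0.062, -0.0]
ft_force: [-0.1, 0.8, 3.3]
opening: 0.0001
gripper_force: 1.2
t: 27.68
position: [0.4685, -0.3835, 0.2493]
orientation: [0.002, 0.998, -0.062, 0.002]
ft_force: [-0.2, -0.2, -0.5]
opening: 0.0
gripper_force: 0.0
t: 28.3
position: [0.3282, -0.5183, 0.3668]
orientation: [0.001, 0.998, -0.064, 0.001]
ft_force: [0.6, 0.4, -0.8]
opening: 0.0
gripper_force: 0.0
scene 12.5 [120 284  31   7] 
scene 61.0 [165 268  11  10] 
top 52.0 [463 296  10  10] 
scene 0 [168.9 274.2]
scene 0.05 [168.2 271.7]
scene 0.1 [167.5 269.4]
scene 0.2 [166.2 265.1]
scene 0.4 [164.5 258.4]
top 0 [469.7 300. ]
top 0.05 [471.  299.9]
top 0.1 [472.2 299.5]
top 0.2 [474.9 298.1]
top 0.4 [480.5 292.3]
```

Run:
```python
from h import *
s,t=pickle.load(open('st10.pkl','rb'))
b=tri(s,(170,272.7),t,(467.7,300.7));print('ball',b.round(4),'angle',np.arcsin((b[2]-.1255)/.21))
h=cv2.cvtColor(t['image'],cv2.COLOR_RGB2HSV);m=cv2.inRange(h,(3,120,40),(12,255,255))
for k in cv2.findContours(m[140:320,320:480],0,1)[0]:
    if cv2.contourArea(k)>100:
        q=cv2.minAreaRect(k);p=np.array(q[0])+[320,140];print('bar',p,q[1:],onz(t,[p],.13))
g=cv2.cvtColor(t['image'],cv2.COLOR_RGB2GRAY);old=pickle.load(open('top.pkl','rb'));go=cv2.cvtColor(old['image'],cv2.COLOR_RGB2GRAY)
for i in(go,g):
    c=cv2.HoughCircles(cv2.resize(i[220:290,405:475],None,fx=4,fy=4,interpolation=cv2.INTER_CUBIC),cv2.HOUGH_GRADIENT,1,200,param1=80,param2=15,minRadius=60,maxRadius=85);print('bowl',c[0][0]/4+[405,220,0] if c is not None else None)
```

```text
ball [ 0.4054 -0.3709  0.1265] angle 0.0047005623635918425
bar [366.97380066 235.19650269] ((15.99180793762207, 49.69355773925781), 7.594643592834473) [[ 0.55656049 -0.1343533   0.13      ]]
bowl [438.625      254.125       16.45000076]
bowl [437.125 254.875  16.5  ]
```

```bash
python3 -c "
from plant import r
print(r.finish_job())"
```

```text
the job is handed in; nothing more can be done
None
```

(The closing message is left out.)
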